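# Switch on the fly-tying magnifier lamp

### The arm

A 6-joint arm with a two-finger parallel gripper is mounted at the origin on the work surface. World frame = base frame: x ahead of the robot, y to its left, z up, the work surface at z = 0. Lengths are in m, angles in degrees, forces in N, time in s.
With the tool pointing down it reaches from about 0.4 to 0.825 m from the base axis. Payload 7 kg.
Tool frame: the origin (TCP) lies on the centre line of the jaws, within the pads' length; the fingertips stand 14 mm ahead of it and the grasp point (between the pads) lies 5 mm behind it; z points along the fingers, y is the line along which they close (so a half turn about z gives the same grasp; the last joint's range is limited). The gripper opens to 88 mm and grips with 3 to 60 N. Pads are 19 mm wide; open, the fingers measure 130 mm over their backs; the gripper's body (78 mm by 193 mm) begins 47 mm behind the grasp point.
Start: joints at [-47.55, 20.546, 0.682, 0, -70.136, -16.507], TCP at [0.295, -0.607, 0.21] pointing down, gripper open.
Joint ranges: [-176.03, 176.03], [-82.01, 121.73], [-58.28, 71.71], [-173.87, 95.51], [-174.79, -0.11], [-173.66, 173.66]. Speed limits (degrees/s): [136.94, 136.94, 172.46, 180, 180, 180].

### API

Orientations are given as [roll, pitch, yaw] about the fixed x, y, z axes, in that order (R = Rz(yaw) Ry(pitch) Rx(roll)).
In Python, from plant import r gives the robot as it stands.
- The arm moves only by the tool send_rows, never from a script. Its argument "steps" is a list of rows, each an object with "dp": the shift along the tool's x, y, z in mm, a list of three; "roll": the turn about the tool's z in rad; "jaw": the opening in per cent of the stroke, from 0 (shut) to 100 (fully open). In form: [{"dp": [tx, ty, tz], "roll": roll, "jaw": jaw}, ...]. A call has 1 to 5 rows; each row is the pose to reach, as a shift and turn from the pose commanded when the call began, along the tool's axes at that moment; what a row does not reach only later rows make up. A row lasts 1/8 s, in which the tool goes at most 62.5 mm and 10.7 degrees, less where a joint would pass 70% of its speed; a pose out of reach is approached as far as the arm can. A call with a gripper value outside its range is refused whole. The fingers move at their own pace and stop on an object; "newtons" is the grip in N (left out, the last holds). Time passes only in rows, so rows that repeat a pose let the fingers close. It gives the time, the measured TCP pose, the force, the opening and the grip force at its end, in the units of the state.
- r.get_state(): the state, without advancing time (a new reading comes with each control period).
- r.capture(name): name is "scene" or "top" or "wrist"; returns a dict with "image" (420x560x3 uint8, blue, green, red), "K" (3x3 intrinsics, pixels), "rvec" (rotation vector, rad) and "tvec" (3), from world to camera coordinates, as OpenCV has them. Camera axes: x right, y down, z forward; pixel columns grow to the right and rows downward; lengths in m; the calibration is good to about 2 mm. A picture is of the moment at which its call begins. There is no depth.
- r.close_job(): hands the job in; it is judged then, once.
The state is a dict: "time_s": time; "joints": joint angles; "qd": joint speeds; "joint_torque": joint torques, N m; "tcp_pos": TCP position; "eef_rot": TCP orientation; "contact_force": force on the tool from outside, world axes, zero at the start; "moment": the same for the moment, N m; "gripper_width": finger opening in m; "gripper_force": force on a finger pad.
Only numpy, scipy, OpenCV 4.12 (cv2) and the standard library are available. Lean on these libraries where they do the work, as an engineer would, in place of code of your own. Each camera call takes 0.05 s, during which the arm holds its last target. There are 200 camera calls.

### The job

Get the magnifier lamp ready for tying, using only the tips of the closed fingers: first press down the raised end of the rocker until it has switched fully over, then push the large round key fully in, and then push the square key fully in. Leave the small round key alone, and do not disturb or pick up anything on the bench.

Things in the scene. Friction and masses are not known exactly. Their poses are not given: they have to be found in the camera images.
- lamp: white magnifier lamp, fixed, turned up to 0.4 rad. Origin on the bench under the centre of its control deck (186 mm along x, 190 mm along y, top 38 mm above the bench). Four round grey bezels (76 mm wide, 6 mm high) stand on the deck, each 43 mm off the centre in the lamp's x and in y; which of the four white controls sits in which place changes from time to time
- lamp_stem (a point): foot of the lamp's stem, 60 mm above the bench, 190 mm from the deck's centre on the lamp's -y side, on a round foot of 93 mm radius that adjoins the deck. The stem (32 mm thick) leans away from the deck (-y, a little -x) to 300 mm height; beyond it hangs a 190 mm wide lens head
- rocker (a joint): angle (rad) of the rocker, a flat white see-saw plate 60 x 26 x 6 mm, long side along the lamp's x, pivot at its middle 51 mm above the bench. Near 0 it is off: its end on the lamp's -x side is raised. Pressing that end down makes the value grow to 0.40, fully switched over. Friction 0.04 N m (2 N at the 22 mm press point, more nearer the pivot); no spring, stays where left
- rocker_raised (a point): point on the top face of the rocker near its raised end, 22 mm from the pivot, the place to press; about 58 mm above the bench when off and 50 mm when switched over. It moves with the rocker
- round_key (a joint): the large round key, a 34 mm wide round white push key. Its joint value is how far it is pushed in: 0 fully out, 0.007 (m) fully in; it has no spring, slides in under about 3 N, and stays where it is left.
- round_key_top (a point): centre of the top face of the large round key, 56 mm above the bench when out, 49 mm when in (5 mm above its bezel); moves with the key
- square_key (a joint): the square key, a 26 mm square white push key. Its joint value is how far it is pushed in: 0 fully out, 0.007 (m) fully in; it has no spring, slides in under about 3 N, and stays where it is left.
- square_key_top (a point): centre of the top face of the square key, 56 mm above the bench when out, 49 mm when in; moves with the key
- small_key (a joint): the small round key, an 18 mm wide round white push key (the timer), to be left alone. Its joint value is how far it is pushed in: 0 fully out, 0.007 (m) fully in; it has no spring, slides in under about 3 N, and stays where it is left.
- small_key_top (a point): centre of the top face of the small round key, 56 mm above the bench when out
- spool: loose wooden thread spool, 32 mm wide, 40 mm high, standing on the bench beside the deck; origin at the centre of its underside
- cup: loose white cup, 72 mm wide, 85 mm high; origin at the centre of its underside
- fly_box: loose flat open pale-blue fly box with compartments, 120 by 90 by 24 mm; origin at the centre of its underside
- vice: loose fly-tying vice: dark steel base plate 75 by 110 by 18 mm with a thin steel post and a horizontal jaw at 150 mm height, 160 mm high in all; origin at the centre of its underside
Mind the look-alikes: they are no part of the job. There is more than one size of the fly_box; the job needs the smallest.

How it is judged:
By the outcome, as a careful person would: the job done as asked, in the order asked, and still so for the second after the job is handed in, with the robot touching nothing.
It also fails if it takes over 46 s, if anything falls off the work surface, if the arm or the gripper's body presses on something with over 40 N, if the wrist force passes 120 N, or if a joint passes its speed limit or range.

## Working session

There is one attempt and no reset: what is moved stays moved. The work goes in short steps, Python scripts to look and compute and a tool call to move; the robot and the scene stay as the last step left them, time stands still between calls to the robot, and variables do not carry over. Pictures are saved under pics/ and viewed, at most 10 in all, crops included, and the job is handed in when it is done.

Besides the shell and the picture viewer there is one more tool, called after "Call:" by a JSON object that holds its "op" and its "data", one argument or row to a line. send_rows: Moves the arm, as the interface text tells. Its arguments: {"type":"object","properties":{"steps":{"type":"array","items":{"type":"object","properties":{"dp":{"type":"array","items":{"type":"number"}},"roll":{"type":"number"},"jaw":{"type":"number"}}}},"newtons":{"type":"number"}},"required":["steps"]}

```bash
ls; mkdir -p pics; python3 - <<'E'
from plant import r
import cv2,numpy as np,pickle
d={n:r.capture(n) for n in("scene","top")}
pickle.dump(d,open('d0.pkl','wb'))
for n in d: cv2.imwrite(f'pics/{n}0.png',d[n]['image'])
print(r.get_state()['tcp_pos'],r.get_state()['eef_rot'],r.get_state()['time_s'])
for n in d: print(n,d[n]['K'].tolist(),cv2.Rodrigues(d[n]['rvec'])[0].round(3).tolist(),d[n]['tvec'].ravel())
E
```

```text
pics
[ 0.29506119 -0.60659158  0.20881793] [ 1.79915290e+02 -7.62622809e-03 -1.54064755e+02] 0.1
scene [[406.24320568090536, 0.0, 275.70242260811165], [0.0, 406.24320568090536, 209.31718383706925], [0.0, 0.0, 1.0]] [[0.143, 0.989, 0.023], [0.55, -0.06, -0.833], [-0.823, 0.132, -0.553]] [-0.16872009 -0.2528899   1.30863739]
top [[398.0306620021503, 0.0, 274.0386530565749], [0.0, 398.0306620021503, 208.1016663903565], [0.0, 0.0, 1.0]] [[-0.019, -0.999, -0.042], [-0.997, 0.022, -0.069], [0.07, 0.04, -0.997]] [0.12071943 0.54340799 0.82835134]
```

View pics/top0.png

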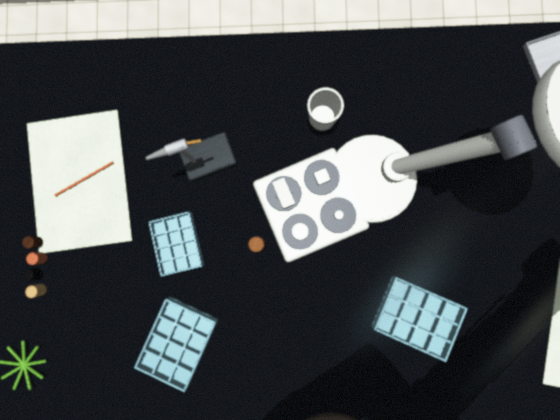

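View pics/scene0.png

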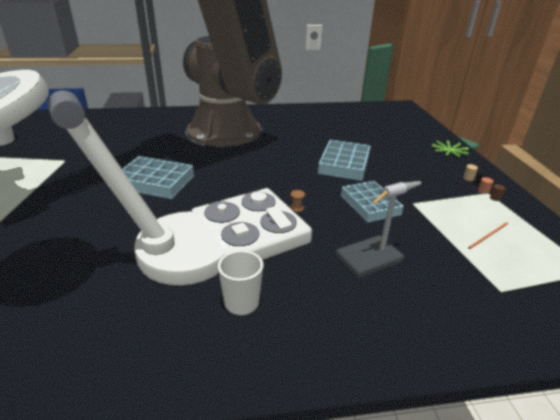

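Top view: the rocker is at (284,193), the square key at (322,177), the large round key at (299,232) and the small round key at (339,214). The lamp stem goes off to the right, and the spool is at (256,244). The scene view agrees. Look-alikes: the four white controls, told apart by shape and size (wide ring-like disc (299,232), small disc (339,214), square (322,177), long plate (284,193)). Next I measure and check a close crop.

```bash
cat > h.py <<'E'
import cv2,numpy as np
def ray(c,px,z):
    R=cv2.Rodrigues(c['rvec'])[0];t=np.ravel(c['tvec'])
    u=cv2.undistortPoints(np.array([[px]],float),c['K'],None).ravel()
    C=-R.T@t;d=R.T@np.array([u[0],u[1],1]);return C+d*(z-C[2])/d[2]
def proj(c,P): return cv2.projectPoints(np.array(P,float).reshape(-1,1,3),c['rvec'],c['tvec'],c['K'],None)[0].reshape(-1,2)
E
python3 - <<'E'
import pickle,cv2,numpy as np
from h import *
d=pickle.load(open('d0.pkl','rb'));c=d['top'];im=c['image']
g=cv2.cvtColor(im,cv2.COLOR_BGR2GRAY)
x0,y0=245,140
s=g[y0:270,x0:375]; print(s[53,20:60],s[37,60:95])
m=((s>70)&(s<160)).astype(np.uint8)
m=cv2.morphologyEx(m,cv2.MORPH_OPEN,np.ones((5,5)))
B=[]
for k in cv2.findContours(m,cv2.RETR_EXTERNAL,cv2.CHAIN_APPROX_NONE)[0]:
    if cv2.contourArea(k)<400: continue
    h=cv2.convexHull(k);e=cv2.fitEllipse(h);p=(e[0][0]+x0,e[0][1]+y0)
    P=ray(c,p,.044);B.append(P);print('bezel',np.round(p,1),np.round(e[1],1),P.round(4))
    mm=np.zeros_like(s);cv2.drawContours(mm,[h],-1,1,-1);mm=cv2.erode(mm,np.ones((5,5)))
    w=((s>175)&(mm>0)).astype(np.uint8)
    for q in cv2.findContours(w,cv2.RETR_EXTERNAL,cv2.CHAIN_APPROX_NONE)[0]:
        if cv2.contourArea(q)>15:
            a=cv2.minAreaRect(q);p=(a[0][0]+x0,a[0][1]+y0);print('  white',np.round(p,1),np.round(a[1],1),round(a[2]),ray(c,p,.055).round(4))
B=np.array(B);print('centre',B.mean(0))
cv2.imwrite('pics/crop.png',cv2.resize(im[y0:270,x0:375],None,fx=4.5,fy=4.5,interpolation=cv2.INTER_CUBIC))
for p,z in(((256,244),.04),((325,105),.085)): print(ray(c,p,z))
E
```

```text
[231 178 161 160 159 158 159 160 157 160 163 186 230 245 248 247 247 247
 248 247 247 248 248 248 244 226 173 152 154 158 160 158 163 161 159 162
 194 237 250 251] [156 159 157 160 158 157 160 161 153 150 188 237 250 252 252 252 252 252
 252 251 251 251 250 242 210 169 155 156 154 152 155 155 155 171 212]
centre nan
[0.47049894 0.14770752 0.04      ]
[0.74571755 0.00098779 0.085     ]<stdin>:19: RuntimeWarning: Mean of empty slice.
  ret = ret.dtype.type(ret / rcount)
```

View pics/crop.png

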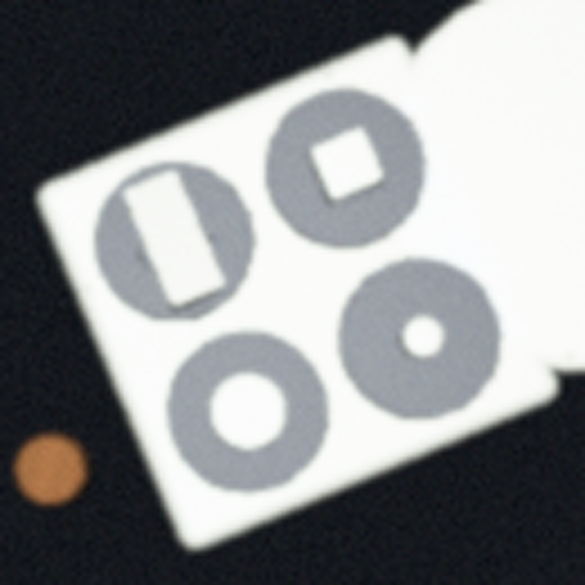

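The crop confirms the choice. The rocker is at upper left (crop 175,238), with its lower end (200,300) raised and showing shadow. The square key is at upper right (345,163), the large round key at lower left (248,411) and the small round key at lower right (423,336), which I leave alone. The threshold needs raising.

```bash
python3 - <<'E'
import pickle,cv2,numpy as np
from h import *
d=pickle.load(open('d0.pkl','rb'))
R0=None
for n,seeds in (('top',{'rock':(284,193),'sq':(322,177),'big':(299,232),'small':(339,214)}),):
    c=d[n];g=cv2.cvtColor(c['image'],cv2.COLOR_BGR2GRAY)
    m=((g>110)&(g<200)).astype(np.uint8);m=cv2.morphologyEx(m,cv2.MORPH_OPEN,np.ones((3,3)))
    B={}
    for k in cv2.findContours(m,cv2.RETR_EXTERNAL,cv2.CHAIN_APPROX_NONE)[0]:
        h=cv2.convexHull(k)
        for s,p in seeds.items():
            if cv2.contourArea(h)>500 and cv2.pointPolygonTest(h,p,False)>0 and cv2.contourArea(h)<2500:
                e=cv2.fitEllipse(h);B[s]=ray(c,e[0],.044)[:2]
                mm=np.zeros_like(g);cv2.drawContours(mm,[h],-1,1,-1);mm=cv2.erode(mm,np.ones((5,5)))
                w=((g>205)&(mm>0)).astype(np.uint8);q=max(cv2.findContours(w,cv2.RETR_EXTERNAL,cv2.CHAIN_APPROX_NONE)[0],key=cv2.contourArea)
                a=cv2.minAreaRect(q);print(s,np.round(e[0],1),np.round(e[1],1),B[s].round(4),'white',np.round(a[0],1),np.round(a[1],1),ray(c,a[0],.055).round(4)[:2])
    C=sum(B.values())/4
    x=(B['rock']+B['sq'])-(B['big']+B['small']);y=(B['rock']+B['big'])-(B['sq']+B['small'])
    print('C',C.round(4),np.linalg.norm(x)/4,np.linalg.norm(y)/4,'yaw',np.degrees(np.arctan2(x[1],x[0])),np.degrees(np.arctan2(-y[0],y[1])))
    yaw=np.arctan2(x[1]-y[0],x[0]+y[1]);ex=np.array([np.cos(yaw),np.sin(yaw)]);ey=np.array([-ex[1],ex[0]])
    P={'rock':C+.043*ex+.043*ey,'sq':C+.043*ex-.043*ey,'big':C-.043*ex+.043*ey,'small':C-.043*(ex+ey)}
    P['raised']=P['rock']-.022*ex
    for k in P: print(k,P[k].round(4))
    # scene check
    print('scene px',proj(d['scene'],[[*P[k],.056] for k in('rock','sq','big','small')]).round(1).tolist())
E
python3 -c "
from plant import r
s=r.get_state();print(s['eef_rot'],s['tcp_pos'],s['contact_force'])"
```

```text
big [299.6 231.1] [35.2 35.6] [0.4955 0.0568] white [299.5 231. ] [16. 15.] [0.4955 0.0572]
small [337.8 214.9] [35.3 35.8] [ 0.5273 -0.0227] white [338.5 214. ] [8. 7.] [ 0.5285 -0.0228]
rock [283.4 193.2] [34.9 35.2] [0.5748 0.0885] white [283.4 193. ] [26.4 13.1] [0.574  0.0882]
sq [321.2 177. ] [35.  35.3] [0.6068 0.0093] white [321.8 175.6] [12.5 12.5] [0.6081 0.0088]
C [0.5511 0.033 ] 0.042790842723936795 0.04276788492984205 yaw 21.866271071571767 21.883277049368235
rock [0.575  0.0889]
sq [0.607  0.0091]
big [0.4952 0.0569]
small [ 0.5272 -0.023 ]
raised [0.5546 0.0807]
scene px [[277.1, 215.0], [238.4, 227.0], [257.1, 195.2], [220.3, 205.4]]
[ 1.79915290e+02 -7.62622809e-03 -1.54064755e+02] [ 0.29506119 -0.60659158  0.20881793] [-0.94843238 -0.36678334  0.55308992]
```

```bash
cat >> h.py <<'E'
def dp(st,xyz,yaw=-158.13):
    y=np.radians(st['eef_rot'][2]);d=np.array(xyz)-st['tcp_pos']
    return (1000*np.array([d[0]*np.cos(y)+d[1]*np.sin(y),d[0]*np.sin(y)-d[1]*np.cos(y),-d[2]])).round(1).tolist(),round(float(np.radians((st['eef_rot'][2]-yaw+180)%360-180)),4)
E
python3 - <<'E'
import pickle
from h import *
from plant import r
d=pickle.load(open('d0.pkl','rb'));c=d['top'];s=r.get_state()
print('stemtop',ray(c,(515,137),.3),'lens',ray(c,(535,95),.3),'vice jaw',ray(c,(150,157),.15),ray(c,(190,145),.15))
for p in ((.36,-.28,.2),(.45,-.05,.16),(.551,.079,.10)): print(dp(s,p))
E
```

```text
stemtop [ 0.61941533 -0.24472869  0.3       ] lens [ 0.67913033 -0.27612154  0.3       ] vice jaw [0.63660447 0.33229636 0.15      ] [0.65697967 0.25743792 0.15      ]
([-201.2, 265.3, 8.8], 0.071)
([-382.8, 432.8, 48.8], 0.071)
([-530.0, 504.6, 108.8], 0.071)
```

Call:
{"op": "send_rows", "data": {
  "steps": [
    {"dp": [-40,50,0],"roll": 0.071,"jaw": 0},
    {"dp": [-75,95,0],"roll": 0.071,"jaw": 0},
    {"dp": [-110,145,2],"roll": 0.071,"jaw": 0},
    {"dp": [-145,195,4],"roll": 0.071,"jaw": 0},
    {"dp": [-180,240,6],"roll": 0.071,"jaw": 0}
  ],
  "newtons": 30
}}

```text
time_s: 0.72
tcp_pos: [0.3519, -0.3105, 0.2034]
eef_rot: [180.0, 0.0, -158.1]
contact_force: [1.5, 0.4, 0.2]
gripper_width: 0.0434
gripper_force: 0.0
```

```bash
python3 - <<'E'
from h import *
from plant import r
s=r.get_state();print(s['tcp_pos'],s['eef_rot'],s['gripper_width'],s['contact_force'])
for p in ((.45,-.05,.16),(.551,.079,.10)): print(dp(s,p))
E
```

```text
[ 0.35185371 -0.3104884   0.20344374] [ 1.79991517e+02  5.05507417e-03 -1.58137040e+02] 0.04342541125362301 [1.48347188 0.4253802  0.22359627]
([-188.1, 205.2, 43.4], -0.0001)
([-329.9, 287.3, 103.4], -0.0001)
```

Call:
{"op": "send_rows", "data": {
  "steps": [
    {"dp": [-40,44,8],"roll": 0,"jaw": 0},
    {"dp": [-80,88,16],"roll": 0,"jaw": 0},
    {"dp": [-120,132,26],"roll": 0,"jaw": 0},
    {"dp": [-160,175,36],"roll": 0,"jaw": 0},
    {"dp": [-195,208,46],"roll": 0,"jaw": 0}
  ]
}}

```text
time_s: 1.35
tcp_pos: [0.4558, -0.0445, 0.1575]
eef_rot: [180.0, 0.0, -158.1]
contact_force: [0.9, -1.5, 0.3]
gripper_width: 0.0009
gripper_force: 0.0
```

Call:
{"op": "send_rows", "data": {
  "steps": [
    {"dp": [-45,25,15],"roll": 0,"jaw": 0},
    {"dp": [-90,50,30],"roll": 0,"jaw": 0},
    {"dp": [-120,70,45],"roll": 0,"jaw": 0},
    {"dp": [-135,79,56],"roll": 0,"jaw": 0},
    {"dp": [-135,79,56],"roll": 0,"jaw": 0}
  ]
}}

```text
time_s: 1.98
tcp_pos: [0.5509, 0.077, 0.1003]
eef_rot: [-180.0, -0.2, -158.1]
contact_force: [-0.4, 0.2, 1.1]
gripper_width: 0.0007
gripper_force: 0.0
```

```bash
python3 - <<'E'
from h import *
from plant import r
s=r.get_state();print(s['tcp_pos'],s['eef_rot'],s['gripper_width'],s['contact_force'])
for p in ((.551,.079,.09),(.551,.079,.075),(.551,.079,.064)): print(dp(s,p))
for n in('top','scene','wrist'):
    c=r.capture(n);cv2.imwrite(f'pics/{n}1.png',c['image'])
    print(n,proj(c,[[*s['tcp_pos'][:2],s['tcp_pos'][2]-.014],[.551,.079,.058]]).round(1).tolist())
a=[cv2.imread(f'pics/{n}1.png') for n in('scene','wrist')]
cv2.imwrite('pics/both1.png',np.hstack([cv2.resize(a[0][140:300,160:360],(500,400)),a[1][:400,:300]])if 0 else np.hstack([cv2.resize(a[0][140:290,170:350],(400,333)),cv2.resize(a[1],(400,333))]))
E
```

```text
[0.55091514 0.07703338 0.10031235] [-1.79992879e+02 -1.53750412e-01 -1.58086731e+02] 0.0007254418340702034 [-0.42080159  0.21999491  1.13491519]
([-0.8, 1.8, 10.3], 0.0008)
([-0.8, 1.8, 25.3], 0.0008)
([-0.8, 1.8, 36.3], 0.0008)
top [[289.1, 202.9], [288.2, 204.0]]
scene [[269.9, 196.3], [270.7, 208.0]]
wrist [[277.3, 233.4], [279.8, 220.8]]
```

View pics/both1.png

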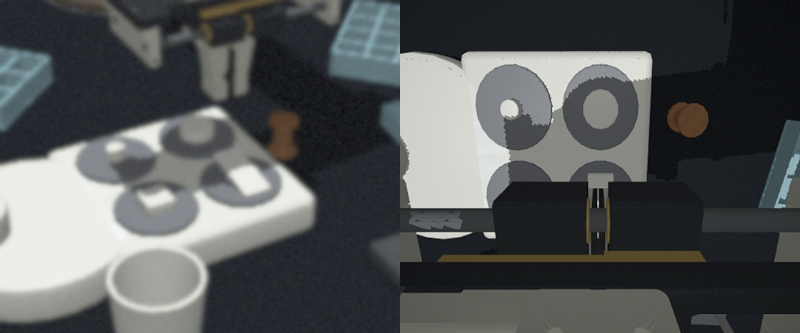

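The scene crop shows the closed tips at about scene px (271,184), behind and above the rocker; the projection put them at (270,196). I will measure the scene view more exactly before pressing.

```bash
python3 - <<'E'
import pickle
from h import *
d=pickle.load(open('d0.pkl','rb'));c=d['scene'];g=cv2.cvtColor(c['image'],cv2.COLOR_BGR2GRAY)
m=((g>60)&(g<165)).astype(np.uint8)
n,l,st,ce=cv2.connectedComponentsWithStats(m)
for k in cv2.findContours(m,cv2.RETR_EXTERNAL,cv2.CHAIN_APPROX_NONE)[0]:
    h=cv2.convexHull(k);b=cv2.boundingRect(h)
    if cv2.contourArea(h)>250 and 190<b[0]<300 and 180<b[1]<260: e=cv2.fitEllipse(h);print(b,np.round(e[0],1),ray(c,e[0],.044).round(4))
a,b=cv2.imread('pics/scene1.png'),cv2.imread('pics/top1.png')
cv2.imwrite('pics/s2.png',np.hstack([cv2.resize(a[150:240,220:310],(400,400),interpolation=cv2.INTER_CUBIC),cv2.resize(b[150:250,250:350],(400,400),interpolation=cv2.INTER_CUBIC)]))
P=[[.5511,.033,.044]];P=[[*p,.044] for p in((.575,.0889),(.607,.0091),(.4952,.0569),(.5272,-.023))]
print(proj(c,P).round(1).tolist())
E
```

```text
[[277.0, 219.9], [238.6, 232.0], [257.1, 199.9], [220.6, 210.2]]
```

View pics/s2.png

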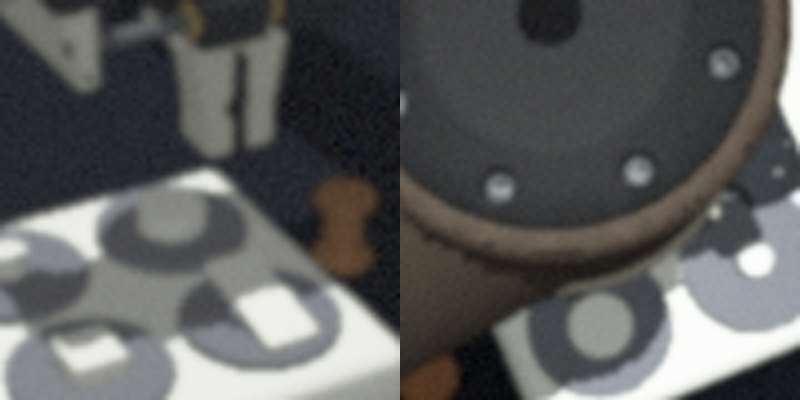

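The tips show at scene (271,185). The bezels match the projection to about 1.5 px, so the lamp pose is good, but the tips appear 30 mm higher than reported. I check the wrist view against the known bezels before descending.

```bash
python3 - <<'E'
from h import *
from plant import r
s=r.get_state();c=r.capture('wrist');w=c['image'];t=r.capture('scene')
print(s['tcp_pos'],s['eef_rot'])
P=[[*p,.044] for p in((.575,.0889),(.607,.0091),(.4952,.0569),(.5272,-.023))]
print('bezels',proj(c,P).round(1).tolist())
T=s['tcp_pos'];print('tip z',[(z,proj(c,[[T[0],T[1],z]]).round(0).tolist(),proj(t,[[T[0],T[1],z]]).round(0).tolist()) for z in(.086,.1,.12,.14)])
print('diff since last scene',np.abs(t['image'].astype(int)-cv2.imread('pics/scene1.png')).mean())
a=t['image']
cv2.imwrite('pics/w2.png',np.hstack([w,np.zeros((420,240,3),np.uint8)]) if 0 else w)
E
```

```text
[0.55100393 0.07611871 0.10208906] [ 1.79999810e+02  6.37710793e-03 -1.58152959e+02]
bezels [[280.1, 247.1], [168.7, 247.2], [280.3, 133.1], [158.0, 133.1]]
tip z [(0.086, [[276.0, 232.0]], [[270.0, 196.0]]), (0.1, [[276.0, 241.0]], [[270.0, 190.0]]), (0.12, [[276.0, 254.0]], [[270.0, 182.0]]), (0.14, [[276.0, 272.0]], [[270.0, 173.0]])]
diff since last scene 2.668452380952381
```

View pics/w2.png

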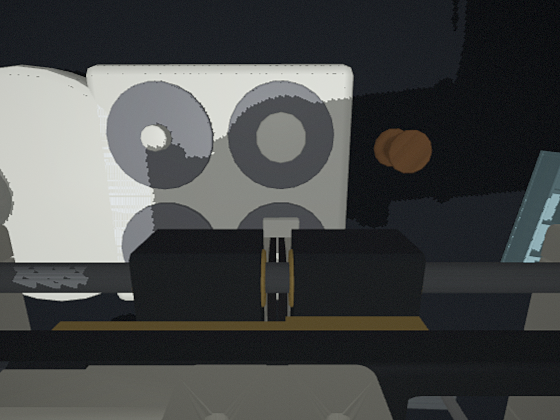

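The wrist view agrees: the bezels match to within 3 px and the tip front edge is at (281,217), as expected for a tip height near 87 mm. The dark tip ends were probably just invisible in the scene view. I descend in small steps, watching the force.

Call:
{"op": "send_rows", "data": {
  "steps": [
    {"dp": [-1,2,6],"roll": 0,"jaw": 0},
    {"dp": [-1,2,12],"roll": 0,"jaw": 0},
    {"dp": [-1,2,18],"roll": 0,"jaw": 0},
    {"dp": [-1,2,22],"roll": 0,"jaw": 0},
    {"dp": [-1,2,24],"roll": 0,"jaw": 0}
  ]
}}

```text
time_s: 2.85
tcp_pos: [0.5515, 0.0791, 0.0772]
eef_rot: [-180.0, -0.0, -158.1]
contact_force: [-0.3, -0.8, 0.0]
gripper_width: 0.0002
gripper_force: 0.0
```

Call:
{"op": "send_rows", "data": {
  "steps": [
    {"dp": [0,0,1],"roll": 0,"jaw": 0},
    {"dp": [0,0,2],"roll": 0,"jaw": 0},
    {"dp": [0,0,3],"roll": 0,"jaw": 0},
    {"dp": [0,0,4],"roll": 0,"jaw": 0},
    {"dp": [0,0,5],"roll": 0,"jaw": 0}
  ]
}}

```text
time_s: 3.48
tcp_pos: [0.5517, 0.0791, 0.0727]
eef_rot: [180.0, 0.0, -158.1]
contact_force: [-0.3, -0.7, -0.1]
gripper_width: 0.0004
gripper_force: 0.0
```

```bash
python3 - <<'E'
from h import *
from plant import r
s=r.get_state();print(s['tcp_pos'],s['contact_force'])
a=r.capture('scene')['image'];b=r.capture('wrist')['image']
cv2.imwrite('pics/s3.png',np.hstack([cv2.resize(a[150:240,220:310],(400,400),interpolation=cv2.INTER_CUBIC),cv2.resize(b[50:350,130:430],(400,400))]))
E
```

```text
[0.55165927 0.07913908 0.0726552 ] [-0.33678065 -0.74361054 -0.1338031 ]
```

View pics/s3.png

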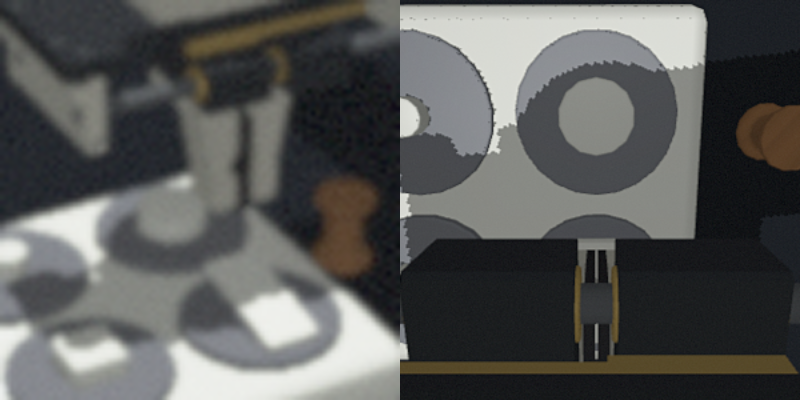

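In s3 the visible tips end near scene (273,197), still above the rocker end at (276,216), and there is no force yet. The grey plate in the wrist view is the rocker end in shade, not the tips. I keep descending slowly under force watch.

Call:
{"op": "send_rows", "data": {
  "steps": [
    {"dp": [0,0,1],"roll": 0,"jaw": 0},
    {"dp": [0,0,2],"roll": 0,"jaw": 0},
    {"dp": [0,0,3],"roll": 0,"jaw": 0},
    {"dp": [0,0,4],"roll": 0,"jaw": 0},
    {"dp": [0,0,4],"roll": 0,"jaw": 0}
  ]
}}

```text
time_s: 4.2
tcp_pos: [0.5516, 0.0791, 0.0686]
eef_rot: [-180.0, -0.0, -158.1]
contact_force: [-1.3, 0.2, 0.2]
gripper_width: 0.0005
gripper_force: 0.0
```

```bash
python3 - <<'E'
from h import *
from plant import r
s=r.get_state();print(s['tcp_pos'],s['contact_force'])
a=r.capture('scene')['image'];b=r.capture('wrist')['image']
cv2.imwrite('pics/s4.png',np.hstack([cv2.resize(a[170:240,240:310],(400,400),interpolation=cv2.INTER_CUBIC),cv2.resize(b[50:350,130:430],(400,400))]))
E
```

```text
[0.5515542  0.07905888 0.06855388] [-1.31636497  0.15334231  0.23931062]
```

View pics/s4.png

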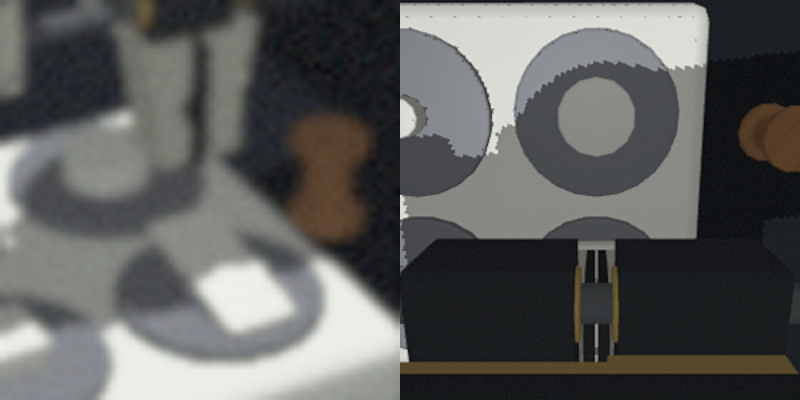

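The tips end at scene (271,199), still about 8 px (roughly 20 mm) above the rocker end expected at (271,207), and nothing has been touched. The fingertips are evidently higher than the stated 14 mm, so I keep going down with the force as guide.

Call:
{"op": "send_rows", "data": {
  "steps": [
    {"dp": [0,0,1],"roll": 0,"jaw": 0},
    {"dp": [0,0,2],"roll": 0,"jaw": 0},
    {"dp": [0,0,3],"roll": 0,"jaw": 0},
    {"dp": [0,0,4],"roll": 0,"jaw": 0},
    {"dp": [0,0,5],"roll": 0,"jaw": 0}
  ]
}}

```text
time_s: 4.92
tcp_pos: [0.5516, 0.0791, 0.0636]
eef_rot: [180.0, -0.0, -158.1]
contact_force: [0.0, -0.2, -0.9]
gripper_width: 0.0005
gripper_force: 0.0
```

Call:
{"op": "send_rows", "data": {
  "steps": [
    {"dp": [0,0,1],"roll": 0,"jaw": 0},
    {"dp": [0,0,2],"roll": 0,"jaw": 0},
    {"dp": [0,0,3],"roll": 0,"jaw": 0},
    {"dp": [0,0,4],"roll": 0,"jaw": 0},
    {"dp": [0,0,5],"roll": 0,"jaw": 0}
  ]
}}

```text
time_s: 5.55
tcp_pos: [0.5516, 0.0791, 0.0586]
eef_rot: [180.0, -0.0, -158.1]
contact_force: [0.4, 0.4, 0.9]
gripper_width: 0.0002
gripper_force: 0.0
```

Call:
{"op": "send_rows", "data": {
  "steps": [
    {"dp": [0,0,1],"roll": 0,"jaw": 0},
    {"dp": [0,0,2],"roll": 0,"jaw": 0},
    {"dp": [0,0,3],"roll": 0,"jaw": 0},
    {"dp": [0,0,4],"roll": 0,"jaw": 0},
    {"dp": [0,0,5],"roll": 0,"jaw": 0}
  ]
}}

```text
time_s: 6.18
tcp_pos: [0.5517, 0.0791, 0.0536]
eef_rot: [-180.0, 0.0, -158.1]
contact_force: [1.0, 0.3, 0.5]
gripper_width: 0.0003
gripper_force: 0.0
```

```bash
python3 - <<'E'
from h import *
from plant import r
s=r.get_state();print(s['tcp_pos'],s['contact_force'])
c=r.capture('scene');a=c['image'];b=r.capture('top')['image']
T=s['tcp_pos'];print([(z,proj(c,[[T[0],T[1],z]]).round(1).tolist()) for z in(.04,.05,.06,.07,.08)])
cv2.imwrite('pics/s5.png',np.hstack([cv2.resize(a[170:240,240:310],(400,400),interpolation=cv2.INTER_CUBIC),cv2.resize(b[150:250,250:350],(400,400))]))
E
```

```text
[0.55165078 0.07913829 0.05360098] [0.9783001  0.28773378 0.54583537]
[(0.04, [[270.7, 215.4]]), (0.05, [[270.7, 211.4]]), (0.06, [[270.8, 207.3]]), (0.07, [[270.9, 203.2]]), (0.08, [[271.0, 199.0]])]
```

View pics/s5.png

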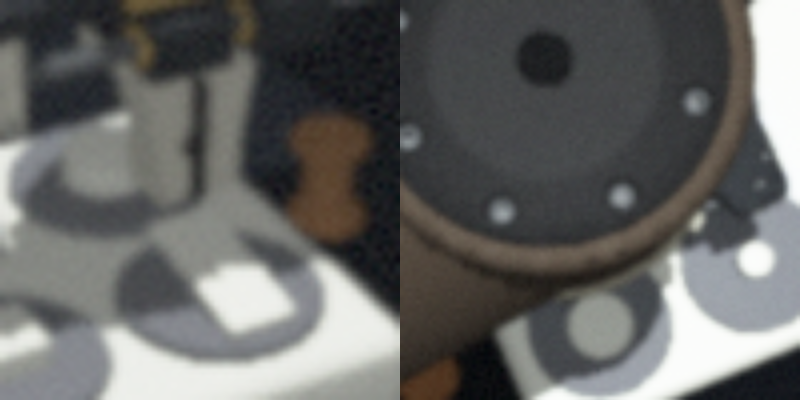

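The tips now end at about scene (272,206), roughly 8 mm above the rocker's raised end, whose corner is near (268,212). Contact should come at a TCP height near 0.045.

Call:
{"op": "send_rows", "data": {
  "steps": [
    {"dp": [0,0,1],"roll": 0,"jaw": 0},
    {"dp": [0,0,2],"roll": 0,"jaw": 0},
    {"dp": [0,0,3],"roll": 0,"jaw": 0},
    {"dp": [0,0,4],"roll": 0,"jaw": 0},
    {"dp": [0,0,5],"roll": 0,"jaw": 0}
  ]
}}

```text
time_s: 6.9
tcp_pos: [0.5516, 0.0791, 0.0486]
eef_rot: [-180.0, -0.0, -158.1]
contact_force: [-0.8, 0.5, -0.1]
gripper_width: 0.0003
gripper_force: 0.0
```

Call:
{"op": "send_rows", "data": {
  "steps": [
    {"dp": [0,0,1],"roll": 0,"jaw": 0},
    {"dp": [0,0,2],"roll": 0,"jaw": 0},
    {"dp": [0,0,3],"roll": 0,"jaw": 0},
    {"dp": [0,0,3],"roll": 0,"jaw": 0}
  ]
}}

```text
time_s: 7.4
tcp_pos: [0.5516, 0.0791, 0.0456]
eef_rot: [-180.0, -0.0, -158.1]
contact_force: [-0.2, -0.2, 0.2]
gripper_width: 0.0004
gripper_force: 0.0
```

Call:
{"op": "send_rows", "data": {
  "steps": [
    {"dp": [0,0,1],"roll": 0,"jaw": 0},
    {"dp": [0,0,2],"roll": 0,"jaw": 0},
    {"dp": [0,0,2],"roll": 0,"jaw": 0}
  ]
}}

```text
time_s: 7.78
tcp_pos: [0.5516, 0.0791, 0.0436]
eef_rot: [-180.0, -0.0, -158.1]
contact_force: [0.4, 1.1, 1.2]
gripper_width: 0.0001
gripper_force: 0.0
```

Call:
{"op": "send_rows", "data": {
  "steps": [
    {"dp": [0,0,1],"roll": 0,"jaw": 0},
    {"dp": [0,0,2],"roll": 0,"jaw": 0},
    {"dp": [0,0,2],"roll": 0,"jaw": 0}
  ]
}}

```text
time_s: 8.15
tcp_pos: [0.5516, 0.0791, 0.0417]
eef_rot: [180.0, -0.0, -158.1]
contact_force: [-0.2, 0.0, 1.2]
gripper_width: 0.0003
gripper_force: 0.4
```

Call:
{"op": "send_rows", "data": {
  "steps": [
    {"dp": [0,0,1],"roll": 0,"jaw": 0},
    {"dp": [0,0,2],"roll": 0,"jaw": 0},
    {"dp": [0,0,2],"roll": 0,"jaw": 0}
  ]
}}

```text
time_s: 8.52
tcp_pos: [0.5516, 0.0791, 0.0395]
eef_rot: [-180.0, -0.0, -158.1]
contact_force: [0.3, -0.6, -0.8]
gripper_width: 0.0002
gripper_force: 0.2
```

Call:
{"op": "send_rows", "data": {
  "steps": [
    {"dp": [0,0,1],"roll": 0,"jaw": 0},
    {"dp": [0,0,2],"roll": 0,"jaw": 0},
    {"dp": [0,0,2],"roll": 0,"jaw": 0}
  ]
}}

```text
time_s: 8.9
tcp_pos: [0.5517, 0.0792, 0.0375]
eef_rot: [180.0, 0.0, -158.1]
contact_force: [0.2, 0.5, -0.5]
gripper_width: 0.0004
gripper_force: 0.0
```

Call:
{"op": "send_rows", "data": {
  "steps": [
    {"dp": [0,0,1],"roll": 0,"jaw": 0},
    {"dp": [0,0,1],"roll": 0,"jaw": 0}
  ]
}}

```text
time_s: 9.15
tcp_pos: [0.5518, 0.0792, 0.0367]
eef_rot: [180.0, 0.0, -158.1]
contact_force: [-0.3, 0.2, 1.7]
gripper_width: 0.0001
gripper_force: 0.6
```

Call:
{"op": "send_rows", "data": {
  "steps": [
    {"dp": [0,0,1],"roll": 0,"jaw": 0},
    {"dp": [0,0,1],"roll": 0,"jaw": 0}
  ]
}}

```text
time_s: 9.4
tcp_pos: [0.5517, 0.0792, 0.0357]
eef_rot: [-180.0, 0.0, -158.1]
contact_force: [-1.0, -0.2, 1.7]
gripper_width: 0.0004
gripper_force: 0.8
```

Call:
{"op": "send_rows", "data": {
  "steps": [
    {"dp": [0,0,1],"roll": 0,"jaw": 0},
    {"dp": [0,0,1],"roll": 0,"jaw": 0}
  ]
}}

```text
time_s: 9.65
tcp_pos: [0.5517, 0.0792, 0.0346]
eef_rot: [180.0, 0.0, -158.1]
contact_force: [0.1, 0.1, 1.8]
gripper_width: 0.0004
gripper_force: 0.9
```

Call:
{"op": "send_rows", "data": {
  "steps": [
    {"dp": [0,0,1],"roll": 0,"jaw": 0},
    {"dp": [0,0,1],"roll": 0,"jaw": 0}
  ]
}}

```text
time_s: 9.9
tcp_pos: [0.5517, 0.0791, 0.0336]
eef_rot: [180.0, 0.0, -158.1]
contact_force: [-0.4, 0.2, 1.8]
gripper_width: 0.0004
gripper_force: 0.9
```

```bash
python3 - <<'E'
from h import *
from plant import r
import pickle
s=r.get_state();print(s['tcp_pos'],s['contact_force'],s['moment'])
c=r.capture('scene');a=c['image'].astype(int).mean(2)
b=pickle.load(open('d0.pkl','rb'))['scene']['image'].astype(int).mean(2)
# lit far end of rocker: down-facing edge rows per column
for col in (282,285,288): print(col,'old',b[206:236,col].astype(int).tolist(),'\n   new',a[206:236,col].astype(int).tolist())
for row in (198,201,204,206,208,210,212,214): print(row,a[row,256:296].astype(int).tolist())
E
```

```text
[0.55167725 0.07914141 0.03359581] [-0.41957871  0.18182627  1.84449944] [-0.03713241  0.10594377 -0.02612277]
282 old [236, 235, 235, 231, 216, 194, 204, 221, 231, 235, 236, 236, 237, 238, 237, 237, 238, 238, 237, 236, 228, 207, 158, 137, 129, 123, 127, 175, 224, 234] 
   new [128, 131, 130, 122, 108, 90, 85, 102, 122, 153, 192, 223, 231, 231, 231, 230, 219, 188, 147, 107, 81, 83, 102, 125, 130, 124, 127, 178, 223, 235]
285 old [226, 231, 234, 233, 225, 193, 157, 144, 155, 177, 208, 225, 234, 235, 237, 236, 237, 236, 235, 229, 208, 165, 141, 136, 127, 124, 159, 213, 232, 234] 
   new [128, 130, 131, 128, 119, 102, 85, 79, 107, 161, 212, 228, 231, 232, 230, 223, 196, 154, 112, 85, 83, 104, 124, 134, 128, 127, 160, 212, 230, 233]
288 old [124, 176, 216, 230, 233, 223, 194, 156, 141, 137, 138, 141, 155, 182, 212, 229, 235, 235, 230, 210, 165, 140, 133, 133, 124, 150, 197, 227, 233, 233] 
   new [69, 98, 117, 126, 128, 121, 102, 84, 77, 92, 128, 179, 217, 228, 222, 196, 157, 120, 93, 85, 104, 125, 136, 133, 124, 147, 196, 226, 233, 233]
198 [135, 134, 135, 134, 131, 124, 117, 113, 109, 
[... 763 characters left out ...]
2, 123, 119, 102, 75, 55, 73, 101, 114, 122, 121, 124, 125, 130, 133, 132, 131, 130, 127, 117, 101, 83, 75, 70, 67, 71, 74]
210 [85, 86, 84, 83, 85, 87, 91, 98, 109, 112, 116, 118, 119, 120, 121, 116, 99, 74, 53, 76, 101, 114, 115, 112, 105, 106, 108, 113, 115, 119, 126, 129, 128, 126, 119, 103, 84, 72, 68, 68]
212 [123, 121, 118, 120, 122, 120, 125, 124, 120, 114, 115, 119, 120, 118, 118, 115, 99, 81, 74, 96, 114, 120, 123, 111, 103, 92, 85, 81, 82, 85, 90, 92, 102, 107, 117, 119, 115, 96, 79, 61]
214 [131, 133, 133, 132, 132, 128, 117, 110, 98, 96, 106, 116, 123, 123, 127, 124, 121, 119, 118, 124, 125, 127, 130, 127, 129, 124, 122, 118, 115, 107, 91, 87, 77, 79, 83, 90, 100, 112, 113, 106]
```

The force holds steady at 1.8 N and the rocker's far end has risen by about 4 px, so it is turning. I carry on to the stop.

Call:
{"op": "send_rows", "data": {
  "steps": [
    {"dp": [0,0,1],"roll": 0,"jaw": 0},
    {"dp": [0,0,2],"roll": 0,"jaw": 0},
    {"dp": [0,0,2],"roll": 0,"jaw": 0}
  ]
}}

```text
time_s: 10.32
tcp_pos: [0.5519, 0.0791, 0.0329]
eef_rot: [-180.0, 0.0, -158.1]
contact_force: [-3.9, -0.6, 13.7]
gripper_width: 0.0005
gripper_force: 7.3
```

Call:
{"op": "send_rows", "data": {
  "steps": [
    {"dp": [0,0,1],"roll": 0,"jaw": 0},
    {"dp": [0,0,1],"roll": 0,"jaw": 0}
  ]
}}

```text
time_s: 10.58
tcp_pos: [0.552, 0.0792, 0.0327]
eef_rot: [-180.0, 0.1, -158.1]
contact_force: [-7.3, -0.1, 20.4]
gripper_width: 0.0005
gripper_force: 11.1
```

Call:
{"op": "send_rows", "data": {
  "steps": [
    {"dp": [0,0,1],"roll": 0,"jaw": 0},
    {"dp": [0,0,1],"roll": 0,"jaw": 0}
  ]
}}

```text
time_s: 10.82
tcp_pos: [0.5521, 0.0792, 0.0325]
eef_rot: [-180.0, 0.1, -158.1]
contact_force: [-11.7, -0.3, 28.5]
gripper_width: 0.0005
gripper_force: 15.3
```

The force climbed steeply at a TCP height of 0.033 after about 9 mm of contact travel, so this is the end stop. I lift, move over the large round key, and check the rocker by numbers.

Call:
{"op": "send_rows", "data": {
  "steps": [
    {"dp": [0,0,-10],"roll": 0,"jaw": 0},
    {"dp": [0,0,-25],"roll": 0,"jaw": 0},
    {"dp": [25,0,-27],"roll": 0,"jaw": 0},
    {"dp": [60,0,-22],"roll": 0,"jaw": 0},
    {"dp": [60.5,0.5,-18],"roll": 0,"jaw": 0}
  ]
}}

```text
time_s: 11.45
tcp_pos: [0.4933, 0.0561, 0.0479]
eef_rot: [180.0, -0.0, -158.2]
contact_force: [0.1, 1.2, 1.0]
gripper_width: 0.0007
gripper_force: 0.0
```

```bash
python3 - <<'E'
from h import *
from plant import r
import pickle
s=r.get_state();print(s['tcp_pos'],s['contact_force'],dp(s,(.4952,.0569,.044)))
c=r.capture('scene');a=c['image'].astype(int).mean(2);pickle.dump(c,open('d1.pkl','wb'))
b=pickle.load(open('d0.pkl','rb'))['scene']['image'].astype(int).mean(2)
for col in (276,282,285): print(col,'old',b[200:236,col].astype(int).tolist(),'\n   new',a[200:236,col].astype(int).tolist())
C=np.array([.575,.0889,.051]);y=np.radians(21.87);ex=np.array([np.cos(y),np.sin(y),0]);ey=np.array([-ex[1],ex[0],0]);ez=np.array([0,0,1.])
for th in(.2,-.2):   # th>0: -x end up
    u=ex*np.cos(th)-ez*np.sin(th);n=ex*np.sin(th)+ez*np.cos(th)
    print(th,(proj(c,[C+sx*.03*u+sy*.013*ey+.003*n for sx,sy in((1,1),(1,-1),(-1,-1),(-1,1))])+[1.7,1.4]).round(1).tolist())
E
```

```text
[0.4932899  0.0561396  0.04791633] [0.09118121 1.19776391 1.04633202] ([-2.1, -0.0, 3.9], -0.0005)
276 old [223, 221, 219, 220, 225, 231, 235, 236, 236, 236, 237, 237, 238, 237, 237, 237, 237, 237, 237, 235, 233, 226, 206, 169, 139, 128, 131, 137, 138, 137, 135, 124, 128, 176, 223, 235] 
   new [122, 123, 124, 138, 173, 214, 228, 234, 234, 233, 230, 230, 230, 232, 231, 231, 231, 231, 230, 221, 196, 155, 113, 93, 95, 110, 125, 135, 139, 137, 132, 124, 128, 177, 222, 234]
282 old [104, 150, 195, 223, 233, 234, 236, 235, 235, 231, 216, 194, 204, 221, 231, 235, 236, 236, 237, 238, 237, 237, 238, 238, 237, 236, 228, 207, 158, 137, 129, 123, 127, 175, 224, 234] 
   new [76, 134, 189, 225, 232, 235, 235, 236, 235, 229, 211, 171, 162, 193, 219, 229, 231, 232, 232, 231, 231, 229, 219, 188, 146, 110, 80, 86, 103, 123, 131, 124, 129, 176, 223, 234]
285 old [40, 44, 71, 118, 170, 209, 226, 231, 234, 233, 225, 193, 157, 144, 155, 177, 208, 225, 234, 235, 237, 236, 237, 236, 235, 229, 208, 165, 141, 136, 127, 124, 159, 213, 232, 234] 
   new [23, 36, 68, 115, 168, 211, 227, 231, 235, 234, 224, 192, 158, 145, 160, 196, 221, 229, 232, 230, 227, 219, 191, 153, 112, 85, 82, 101, 125, 132, 128, 126, 160, 210, 231, 234]
0.2 [[292.0, 225.6], [280.7, 229.2], [266.3, 209.5], [277.3, 206.3]]
-0.2 [[292.0, 220.3], [280.6, 224.0], [266.0, 214.1], [276.9, 210.8]]
```

The rocker's far edge is now at row 224 (predicted 223.6 for fully over), so it has switched fully. Now the large round key.

Call:
{"op": "send_rows", "data": {
  "steps": [
    {"dp": [-2,0,2],"roll": 0,"jaw": 0},
    {"dp": [-2,0,4],"roll": 0,"jaw": 0},
    {"dp": [-2,0,6],"roll": 0,"jaw": 0},
    {"dp": [-2,0,7],"roll": 0,"jaw": 0},
    {"dp": [-2,0,8],"roll": 0,"jaw": 0}
  ]
}}

```text
time_s: 12.12
tcp_pos: [0.4972, 0.0578, 0.0395]
eef_rot: [-180.0, -0.0, -158.1]
contact_force: [1.1, 0.3, -0.0]
gripper_width: 0.0006
gripper_force: 0.0
```

Call:
{"op": "send_rows", "data": {
  "steps": [
    {"dp": [0,0,1],"roll": 0,"jaw": 0},
    {"dp": [0,0,2],"roll": 0,"jaw": 0},
    {"dp": [0,0,3],"roll": 0,"jaw": 0},
    {"dp": [0,0,3],"roll": 0,"jaw": 0}
  ]
}}

```text
time_s: 12.62
tcp_pos: [0.4972, 0.0578, 0.0367]
eef_rot: [-180.0, 0.0, -158.1]
contact_force: [-0.5, 0.4, 1.9]
gripper_width: 0.0002
gripper_force: 0.9
```

Call:
{"op": "send_rows", "data": {
  "steps": [
    {"dp": [0,0,1],"roll": 0,"jaw": 0},
    {"dp": [0,0,2],"roll": 0,"jaw": 0},
    {"dp": [0,0,2],"roll": 0,"jaw": 0}
  ]
}}

```text
time_s: 13.0
tcp_pos: [0.4972, 0.0578, 0.0345]
eef_rot: [180.0, 0.0, -158.1]
contact_force: [1.2, -0.2, 0.9]
gripper_width: 0.0004
gripper_force: 0.6
```

Call:
{"op": "send_rows", "data": {
  "steps": [
    {"dp": [0,0,1],"roll": 0,"jaw": 0},
    {"dp": [0,0,2],"roll": 0,"jaw": 0},
    {"dp": [0,0,2],"roll": 0,"jaw": 0}
  ]
}}

```text
time_s: 13.38
tcp_pos: [0.4972, 0.0578, 0.0325]
eef_rot: [-180.0, -0.0, -158.1]
contact_force: [-0.4, 0.5, 1.6]
gripper_width: 0.0004
gripper_force: 0.5
```

Call:
{"op": "send_rows", "data": {
  "steps": [
    {"dp": [0,0,1],"roll": 0,"jaw": 0},
    {"dp": [0,0,2],"roll": 0,"jaw": 0},
    {"dp": [0,0,2],"roll": 0,"jaw": 0}
  ]
}}

```text
time_s: 13.75
tcp_pos: [0.4973, 0.0578, 0.0319]
eef_rot: [-180.0, 0.0, -158.1]
contact_force: [-6.8, -0.1, 18.1]
gripper_width: 0.0001
gripper_force: 9.2
```

Call:
{"op": "send_rows", "data": {
  "steps": [
    {"dp": [0,0,1],"roll": 0,"jaw": 0},
    {"dp": [0,0,1],"roll": 0,"jaw": 0},
    {"dp": [0,0,-15],"roll": 0,"jaw": 0},
    {"dp": [0,0,-31],"roll": 0,"jaw": 0}
  ]
}}

```text
time_s: 14.25
tcp_pos: [0.4969, 0.0578, 0.0619]
eef_rot: [180.0, -0.0, -158.1]
contact_force: [0.0, 0.7, 0.7]
gripper_width: 0.0004
gripper_force: 0.0
```

Call:
{"op": "send_rows", "data": {
  "steps": [
    {"dp": [-28,-29,0],"roll": 0,"jaw": 0},
    {"dp": [-60,-61,0],"roll": 0,"jaw": 0},
    {"dp": [-84,-86,0],"roll": 0,"jaw": 0},
    {"dp": [-84,-86,6],"roll": 0,"jaw": 0},
    {"dp": [-84,-86,12],"roll": 0,"jaw": 0}
  ]
}}

```text
time_s: 14.88
tcp_pos: [0.6061, 0.0091, 0.0486]
eef_rot: [180.0, -0.1, -158.2]
contact_force: [-1.1, -1.5, 0.7]
gripper_width: 0.0003
gripper_force: 0.0
```

```bash
python3 - <<'E'
from h import *
from plant import r
s=r.get_state();print(s['tcp_pos'],s['contact_force'],dp(s,(.607,.0091,.042)))
E
```

```text
[0.60611154 0.00913213 0.04862194] [-1.09156761 -1.54439682  0.70027337] ([-0.8, -0.4, 6.6], -0.0007)
```

Call:
{"op": "send_rows", "data": {
  "steps": [
    {"dp": [0,0,2],"roll": 0,"jaw": 0},
    {"dp": [0,0,4],"roll": 0,"jaw": 0},
    {"dp": [0,0,6],"roll": 0,"jaw": 0},
    {"dp": [0,0,8],"roll": 0,"jaw": 0},
    {"dp": [0,0,9],"roll": 0,"jaw": 0}
  ]
}}

```text
time_s: 15.5
tcp_pos: [0.6071, 0.0093, 0.0406]
eef_rot: [-180.0, 0.0, -158.1]
contact_force: [0.9, 0.0, -0.0]
gripper_width: 0.0006
gripper_force: 0.0
```

Call:
{"op": "send_rows", "data": {
  "steps": [
    {"dp": [0,0,1],"roll": 0,"jaw": 0},
    {"dp": [0,0,2],"roll": 0,"jaw": 0},
    {"dp": [0,0,3],"roll": 0,"jaw": 0},
    {"dp": [0,0,4],"roll": 0,"jaw": 0},
    {"dp": [0,0,4],"roll": 0,"jaw": 0}
  ]
}}

```text
time_s: 16.12
tcp_pos: [0.6072, 0.0093, 0.0367]
eef_rot: [-180.0, 0.0, -158.1]
contact_force: [-0.5, -0.4, 2.1]
gripper_width: -0.0001
gripper_force: 1.0
```

Call:
{"op": "send_rows", "data": {
  "steps": [
    {"dp": [0,0,1],"roll": 0,"jaw": 0},
    {"dp": [0,0,2],"roll": 0,"jaw": 0},
    {"dp": [0,0,2],"roll": 0,"jaw": 0}
  ]
}}

```text
time_s: 16.5
tcp_pos: [0.6072, 0.0093, 0.0346]
eef_rot: [-180.0, 0.0, -158.1]
contact_force: [-0.5, -0.7, 1.7]
gripper_width: 0.0008
gripper_force: 0.8
```

Call:
{"op": "send_rows", "data": {
  "steps": [
    {"dp": [0,0,1],"roll": 0,"jaw": 0},
    {"dp": [0,0,2],"roll": 0,"jaw": 0},
    {"dp": [0,0,2],"roll": 0,"jaw": 0}
  ]
}}

```text
time_s: 16.88
tcp_pos: [0.6072, 0.0093, 0.0325]
eef_rot: [180.0, -0.0, -158.1]
contact_force: [-0.7, -0.7, 1.2]
gripper_width: 0.0006
gripper_force: 0.7
```

Call:
{"op": "send_rows", "data": {
  "steps": [
    {"dp": [0,0,1],"roll": 0,"jaw": 0},
    {"dp": [0,0,2],"roll": 0,"jaw": 0},
    {"dp": [0,0,2],"roll": 0,"jaw": 0}
  ]
}}

```text
time_s: 17.25
tcp_pos: [0.6073, 0.0093, 0.0321]
eef_rot: [-180.0, 0.0, -158.1]
contact_force: [-5.1, -0.1, 15.3]
gripper_width: 0.0004
gripper_force: 7.2
```

Call:
{"op": "send_rows", "data": {
  "steps": [
    {"dp": [0,0,1],"roll": 0,"jaw": 0},
    {"dp": [0,0,1],"roll": 0,"jaw": 0}
  ]
}}

```text
time_s: 17.5
tcp_pos: [0.6074, 0.0093, 0.0319]
eef_rot: [-180.0, 0.1, -158.1]
contact_force: [-7.8, 0.7, 20.2]
gripper_width: 0.0002
gripper_force: 10.6
```

The stop is at the same height as for the round key (0.032). I lift straight up, then back off toward the robot along the way I came, so the lamp is in view.

Call:
{"op": "send_rows", "data": {
  "steps": [
    {"dp": [0,0,-15],"roll": 0,"jaw": 0},
    {"dp": [0,0,-40],"roll": 0,"jaw": 0},
    {"dp": [0,0,-80],"roll": 0,"jaw": 0},
    {"dp": [20,0,-110],"roll": 0,"jaw": 0},
    {"dp": [70,0,-140],"roll": 0,"jaw": 0}
  ]
}}

```text
time_s: 18.12
tcp_pos: [0.5426, -0.0166, 0.1703]
eef_rot: [-180.0, 0.0, -158.1]
contact_force: [0.2, -0.3, 0.3]
gripper_width: 0.0002
gripper_force: 0.0
```

Call:
{"op": "send_rows", "data": {
  "steps": [
    {"dp": [50,0,-10],"roll": 0,"jaw": 0},
    {"dp": [90,-30,-20],"roll": 0,"jaw": 0},
    {"dp": [110,-70,-20],"roll": 0,"jaw": 0},
    {"dp": [120,-110,-20],"roll": 0,"jaw": 0},
    {"dp": [120,-110,-20],"roll": 0,"jaw": 0}
  ]
}}

```text
time_s: 18.75
tcp_pos: [0.4716, -0.1656, 0.1897]
eef_rot: [-180.0, -0.0, -158.3]
contact_force: [-0.3, 0.0, -0.0]
gripper_width: 0.0003
gripper_force: 0.0
```

```bash
python3 - <<'E'
from plant import r
import cv2,numpy as np
s=r.get_state();print(s['tcp_pos'],s['contact_force'],s['time_s'])
a=r.capture('scene')['image'];b=r.capture('top')['image']
cv2.imwrite('pics/f.png',np.vstack([cv2.resize(a[170:280,190:320],(600,300) if 0 else (354,300),interpolation=cv2.INTER_CUBIC),cv2.resize(b,(354,266))]))
E
```

```text
[ 0.47163013 -0.16557575  0.18966672] [-0.25680905  0.03378354 -0.00529509] 18.75
```

View pics/f.png

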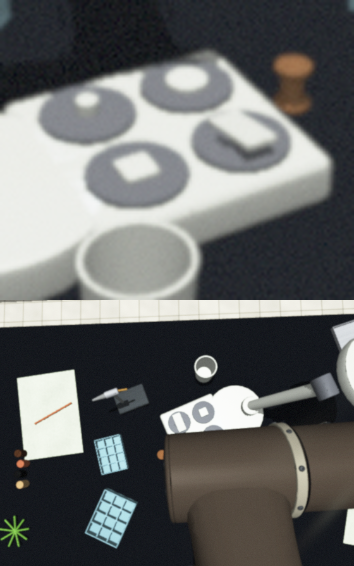

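The final crop shows all three controls as wanted. The rocker (240,130) has its far end raised and a shadow beneath, the large round key (187,77) and the square key (136,165) sit low, and the small key (87,103) still stands tall. The spool, cup and vice are unmoved, and the arm touches nothing.

```bash
python3 -c "
from plant import r
print(r.close_job())"
```

```text
the job is handed in; nothing more can be done
None
```

I switched the rocker fully over, then pushed the large round key and the square key fully in, in that order. The small key was left alone, nothing I could see on the bench was disturbed, and the job is handed in at about 19 s; the arm hid one fly box in the last picture.

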